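# Load the bench cropper to its back gauge with the push stick

## Robot

A 7-joint arm with a two-finger parallel gripper is mounted at the origin on the work surface. World frame = base frame: x ahead of the robot, y to its left, z up, the work surface at z = 0. Lengths are in m, angles in rad, forces in N, time in s.
With the tool pointing down it reaches from about 0.425 to 0.95 m from the base axis. Payload 4.7 kg.
Tool frame: the origin (TCP) lies on the centre line of the jaws, within the pads' length; the fingertips stand robot.nose_length ahead of it and the grasp point (between the pads) lies 8 mm behind it (robot.nose_length is the distance from the TCP to the fingertips, in m); z points along the fingers, y is the line along which they close (so a half turn about z gives the same grasp; the last joint's range is limited). The gripper opens to 85 mm and grips with 20 to 120 N. Pads are 22 mm wide; open, the fingers measure 114 mm over their backs; the gripper's body (76 mm by 85 mm) begins 54 mm behind the grasp point. The pads swing forward as they close: fully open they stand 13 mm farther back than shut.
Start: joints at [-1.306, 0.469, -0.049, 1.532, 0.024, 1.141, -0.082], TCP at [0.195, 0.646, 0.242] pointing down, gripper open.
Joint ranges: [-2.59, 2.59], [-0.33, 1.99], [-1.39, 1.29], [0.1, 2.45], [-1.04, 4.18], [0.21, 1.99], [-2.66, 2.66]. Speed limits (rad/s): [2.57, 2.57, 3.14, 3.14, 3.14, 3.14, 3.14].

## Interface

Orientations are given as [roll, pitch, yaw] about the fixed x, y, z axes, in that order (R = Rz(yaw) Ry(pitch) Rx(roll)).
In Python, from plant import robot gives the robot as it stands. Calls block until the motion is done:
- robot.goto(position, orientation): joint-space move of the TCP to a pose.
- robot.move_straight(position, vel=0.15, attitude=None, contact_N=None): straight line of the TCP; attitude=None keeps the orientation; vel is the mean speed in m/s. With contact_N (N) it stops when the force on the tool has changed by that much, and returns True; else False.
- robot.move_joints(angles): joint-space move.
- robot.grip(opening, strength=None): opening from 0.0 (shut) to 1.0 (fully open); strength is the grip in N (None keeps the last); returns when the fingers have stopped.
- robot.sleep(seconds).
- robot.inverse_kinematics(position, orientation): joint angles nearest the present ones, or None.
- robot.sense(): the state.
- robot.grab_frame(name): name is "scene" or "top" or "wrist"; returns a dict with "image" (400x640x3 uint8, red, green, blue), "range_z" (400x640 float32, m along the optical axis (not along the pixel's ray), 0 where there is no reading), "fx", "fy", "cx", "cy" (pixels), "R" (3x3) and "t" (3): a world point X has camera coordinates R X + t. Camera axes: x right, y down, z forward; pixel columns grow to the right and rows downward; lengths in m; the calibration is good to about 2 mm. A picture is of the moment at which its call begins.
A pose or a line that the arm cannot do raises robot.IKError and nothing moves.
- robot.close_job(): hands the job in; it is judged then, once.
The state is a dict: "t": time; "joint_pos": joint angles; "joint_velocities": joint speeds; "effort": joint torques, N m; "tcp_pos": TCP position; "tcp_rot": TCP orientation; "wrist_force": force on the tool from outside, world axes, zero at the start; "torque": the same for the moment, N m; "opening": opening from 0.0 (shut) to 1.0 (fully open); "gripper_force": force on a finger pad.
Only numpy, scipy, OpenCV 4.12 (cv2) and the standard library are available. Lean on these libraries where they do the work, as an engineer would, in place of code of your own. Each camera call takes 0.05 s, during which the arm holds its last target. There are 200 camera calls.

## Task

Load the cropper for its next cut: lay the long flat bar on the infeed bed, pointing along the feed, with its front end between the flared guide rails, and let go. Then take the wooden push stick and, pushing behind the bar, feed it under the guard and the spring hold-down until it bears firmly and squarely on the back gauge; keep it pressed there for a moment, but gently, because the gauge is only lightly nipped and must not be shifted from its setting. Finally draw the stick out and put it down on the bench top, off the machine, with the bar left home against the gauge and everything else on the bench left where it was.

Things in the scene. Friction and masses are not known exactly. Their poses are not given: they have to be found in the camera images.
- flat_bar: Plain aluminium flat bar, 150 x 40 x 8 mm, about 0.16 kg, lying flat on the bench to the left or right in front of the robot. Origin: centre of its underside; x along its length, z up. Both ends are alike.
- push_stick: Push stick sawn from 24 mm light wood, 0.1 kg, standing upright on its narrow lower edge. Origin: on the underside below the middle of the handle; x points to the toe, z up. Handle: block from x = -35 to +35 mm, 24 mm wide (y), 64 mm high, with flat upright sides to grip. From it a shoulder slopes down to a low straight nose, 14 mm high, 24 mm wide, running to the toe.
- stick_toe (a point): Foot of the square pushing face at the end of the nose: 120 mm ahead of the stick's origin, at underside level; axes as the stick. The face is 10 mm high; over it a lip (10.5 to 14 mm above the underside) reaches 7 mm further forward, to lie over the top of the pushed bar.
- cropper: Hand bar shear bolted to the bench: green casting, steel bed. Origin: on the bench under the guard mouth; y is the feed direction, x across, z up. Bed top 60 mm over the bench, 100 mm wide, from y = -185 (infeed) to +210 mm. Guard plate at y = 0, top 112 mm over the bench. Columns, crosshead and lever from y = 45 mm on, to 435 mm high. The blade is raised, clear of the bar.
- guard_mouth (a point): Middle of the guard opening at bed level; axes as the cropper, y the feed direction. Opening 18 mm high, 44 mm wide between guide rails 10 mm high; these flare to 68 mm apart at y = -65 mm (flare ends at -30). Inside, at y = 60 mm, a spring hold-down foot with a lead-in ramp rides 2 mm up onto the bar; from there the bar drags steadily with 2 to 16 N, differing run to run.
- back_gauge: Stop bar across the bed behind the machine, 108 wide, 30 mm high, on two rods, set 165 to 190 mm beyond the guard mouth. Origin: middle of its front face at bed level; y = feed direction. Rigid, but only lightly nipped: about 5 N of push beyond the drag is a firm fit, at about 7 N it starts to slip. Bar home: its middle 75 mm before this origin, its rear end 15 to 40 mm inside the guard.
- offcut: Bystander: short offcut of the same flat bar, 60 x 40 x 8 mm, flat on the bench between bar and stick. Origin: centre of its underside.
- hammer: Bystander: hammer lying on the bench beyond the cropper.
- oiler: Bystander: copper oil can, 64 mm across, 135 mm high with its spout, on the bench at the right.
Not all that is in view belongs to the job. There is more than one size of the push_stick; the one meant has the size given above.

How it is judged:
By the outcome, as a careful person would: the job done as asked, in the order asked, and still so for the second after the job is handed in, with the robot touching nothing.
It also fails if it takes over 72 s, if anything falls off the work surface, if the arm or the gripper's body presses on something with over 40 N, if the wrist force passes 120 N, or if a joint passes its speed limit or range.

## Working session

There is one attempt and no reset: what is moved stays moved. The work goes in short steps, each a Python script; the robot and the scene stay as the last script left them, time stands still between calls to the robot, and variables do not carry over. Pictures are saved under pics/ and viewed, at most 10 in all, crops included, and the job is handed in when it is done.

```bash
ls; mkdir -p pics; python3 - <<'E'
from plant import robot
import cv2,numpy as np
s=robot.sense();print(s['t'],s['tcp_pos'],s['tcp_rot'],robot.nose_length)
for n in("scene","top"):
    f=robot.grab_frame(n);cv2.imwrite(f'pics/{n}0.png',f['image'][:,:,::-1]);np.savez(f'{n}0.npz',**f)
    print(n,f['fx'],f['cx'],f['cy'],(-f['R'].T@f['t']).round(3),f['R'].round(2).tolist())
E
```

```text
pics
0.0 [0.19529287 0.64554049 0.24124383] [-3.13962852e+00  9.47576137e-05  2.84785873e+00] 0.011
scene 436.1580750865903 320.78589020347755 192.8980094600025 [ 1.011 -0.765  0.809] [[0.86, 0.51, -0.0], [0.33, -0.56, -0.76], [-0.39, 0.65, -0.65]]
top 486.3957475120312 322.38097669146873 198.1567265286934 [ 0.416 -0.063  1.505] [[0.01, -1.0, 0.0], [-0.99, -0.01, -0.11], [0.11, -0.0, -0.99]]
```

View pics/scene0.png

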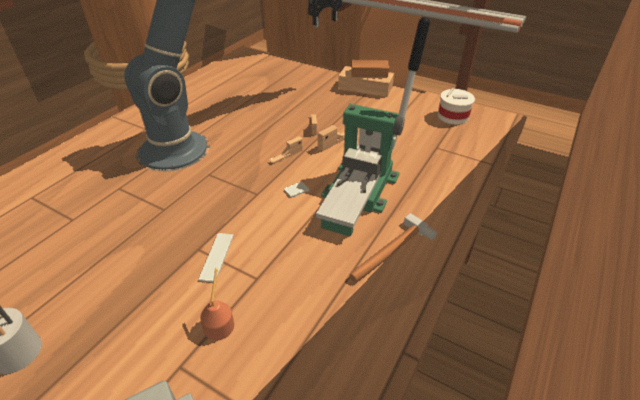

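View pics/top0.png

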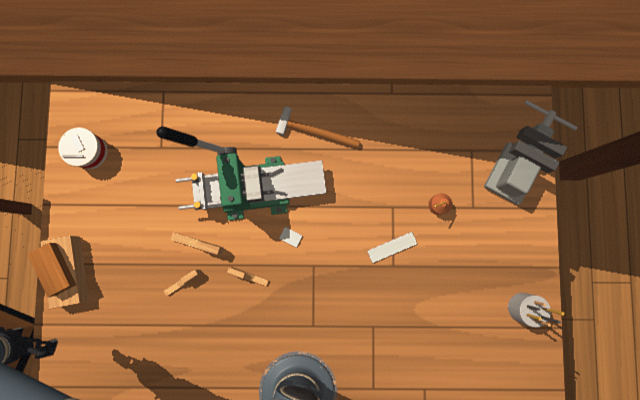

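Scene/top views: the bar lies at top (393,248), the offcut at (290,237) and the cropper at about (260,182) with its feed to the left. The stick candidates in top are A (200,244), B (182,283) and C (247,276). I'll measure all three and crop them.

```bash
cat > h.py <<'E'
import cv2,numpy as np
def cloud(f):
    d=np.asarray(f['range_z'],float);v,u=np.indices(d.shape)
    P=np.stack([(u-f['cx'])/f['fx']*d,(v-f['cy'])/f['fy']*d,d],-1)
    W=(P-f['t'])@np.asarray(f['R']);W[d<=0]=np.nan;return W
def proj(f,X):
    c=np.asarray(f['R'])@np.asarray(X)+f['t'];return np.array([c[0]/c[2]*f['fx']+f['cx'],c[1]/c[2]*f['fy']+f['cy']])
E
python3 - <<'E'
import numpy as np,cv2
from h import *
f=dict(np.load('top0.npz'));W=cloud(f);z=W[...,2]
print('bench',np.nanmedian(z[290:330,330:420]))
m=((z>0.004)).astype(np.uint8);n,l,st,c=cv2.connectedComponentsWithStats(m)
for i in range(1,n):
    if st[i,4]<40 or st[i,4]>9000:continue
    q=W[l==i];r=cv2.minAreaRect((q[:,:2]*1000).astype(np.float32))
    print(c[i].round(),st[i,4],np.round(r[0]),np.round(r[1]),round(r[2],1),'zmax',q[:,2].max().round(3))
im=f['image'][:,:,::-1];a=cv2.resize(im[225:305,160:310],None,fx=5,fy=5,interpolation=cv2.INTER_CUBIC)
g=dict(np.load('scene0.npz'))['image'][:,:,::-1]
b=cv2.resize(g[105:175,255:355],(750,525)[::1],interpolation=cv2.INTER_CUBIC)
b=cv2.resize(g[110:170,260:350],(300,200),interpolation=cv2.INTER_CUBIC)
o=np.zeros((600,750,3),np.uint8);o[:400]=a;o[400:,:300]=b;
o[400:,300:750]=cv2.resize(im[145:225,170:350],(450,200),interpolation=cv2.INTER_CUBIC)
cv2.imwrite('pics/crop1.png',o)
# cropper heights along bed
for u in range(180,335,8): print(u,[ (round(W[v,u,0],3),round(W[v,u,1],3),round(z[v,u],3)) for v in (172,180,188)])
E
```

```text
bench 0.0005174044278972565
[439.   2.] 1908 [1214. -259.] [1664.   12.] 89.9 zmax 0.045
[526. 159.] 3914 [ 720. -709.] [179. 328.] 66.0 zmax 0.159
[311. 130.] 890 [771. -44.] [272. 102.] 62.2 zmax 0.034
[247. 180.] 6856 [620. 205.] [565. 251.] 76.7 zmax 0.452
[ 82. 149.] 1557 [729. 682.] [167. 128.] 76.1 zmax 0.094
[440. 204.] 426 [ 562. -435.] [72. 84.] 63.1 zmax 0.136
[290. 237.] 254 [459.  30.] [75. 51.] 53.4 zmax 0.018
[392. 247.] 617 [ 425. -280.] [ 54. 157.] 21.0 zmax 0.02
[197. 244.] 480 [433. 316.] [174.  37.] 73.0 zmax 0.074
[ 61. 271.] 3145 [346. 719.] [219. 154.] 4.8 zmax 0.109
[246. 276.] 319 [328. 156.] [134.  47.] 72.2 zmax 0.057
[183. 282.] 302 [314. 355.] [ 37. 130.] 36.9 zmax 0.055
[531. 310.] 1248 [ 235. -708.] [151. 116.] 43.9 zmax 0.203
[ 24. 367.] 2837 [152. 593.] [249. 450.] 32.4 zmax 0.683
[298. 380.] 2696 [43. -4.] [133. 226.] 0.4 zmax 0.297
180 [(np.float64(0.656), np.float64(0.376), np.float64(0.001)), (np.float64(0.619), np.float64(0.351), np.float64(0.082)), (np.float64(0.605), np.float64(0.374), np.float64(-0.001))]
188 [(np.float64(0.656), np.float64(0.
[... 2708 characters left out ...]
-0.025), np.float64(0.061)), (np.float64(0.625), np.float64(-0.026), np.float64(0.063)), (np.float64(0.601), np.float64(-0.026), np.float64(0.059))]
316 [(np.float64(0.65), np.float64(-0.049), np.float64(0.06)), (np.float64(0.625), np.float64(-0.05), np.float64(0.062)), (np.float64(0.601), np.float64(-0.05), np.float64(0.065))]
324 [(np.float64(0.66), np.float64(-0.074), np.float64(-0.004)), (np.float64(0.626), np.float64(-0.074), np.float64(0.059)), (np.float64(0.601), np.float64(-0.074), np.float64(0.061))]
332 [(np.float64(0.659), np.float64(-0.099), np.float64(0.008)), (np.float64(0.635), np.float64(-0.099), np.float64(-0.004)), (np.float64(0.609), np.float64(-0.099), np.float64(0.001))]
```

View pics/crop1.png

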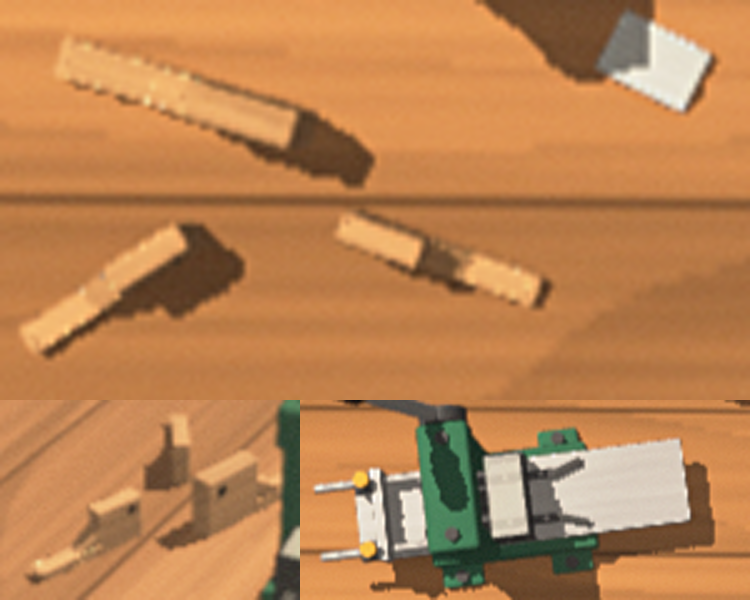

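Crop check of the three candidates:

| Stick | Top px | Length | Height |
|---|---|---|---|
| A | (200,244) | about 165 mm | about 65 mm |
| B | (182,283) | about 130 mm | about 50 mm |
| C | (247,276) | about 134 mm | about 50 mm |

A fits the stated 162 x 64 mm. Its toe points left (+y). Next I'll take closer wrist views of the stick, bed and bar.

```bash
python3 - <<'E'
from plant import robot
import cv2,numpy as np
P=np.pi
def go(p,yaw):
    c=[]
    for y in (yaw,yaw-P,yaw+P):
        q=robot.inverse_kinematics(p,[P,0,y])
        if q is not None:c.append((abs(q[6]),y,q))
    c.sort(key=lambda a:a[0]);print([ (round(a[1],2),round(a[0],2)) for a in c])
    robot.goto(p,[P,0,c[0][1]])
for n,p,a in(('stick',[.40,.30,.30],P*74/180),('bed',[.56,-.02,.36],P*96/180),('bar',[.40,-.28,.28],P*112/180)):
    go(p,a);f=robot.grab_frame('wrist');np.savez(f'w_{n}.npz',**f)
    cv2.imwrite(f'pics/w_{n}.png',f['image'][:,:,::-1]);print(n,robot.sense()['t'],(-f['R'].T@f['t']).round(3))
ims=[cv2.resize(cv2.imread(f'pics/w_{n}.png'),(400,250)) for n in('stick','bed','bar')]
o=np.zeros((500,800,3),np.uint8);o[:250,:400]=ims[0];o[:250,400:]=ims[1];o[250:,:400]=ims[2]
cv2.imwrite('pics/w3.png',o);print(robot.sense()['wrist_force'])
E
```

```text
[(1.29, np.float64(0.95)), (4.43, np.float64(2.11)), (-1.85, np.float64(2.11))]
stick 1.65 [0.419 0.372 0.432]
[(1.68, np.float64(0.22))]
bed 3.0583 [0.552 0.055 0.492]
[(1.95, np.float64(1.07)), (-1.19, np.float64(1.93)), (5.1, np.float64(1.93))]
bar 4.3083 [ 0.373 -0.211  0.413]
[ 0.21371725 -0.44296594  0.33949097]
```

View pics/w3.png

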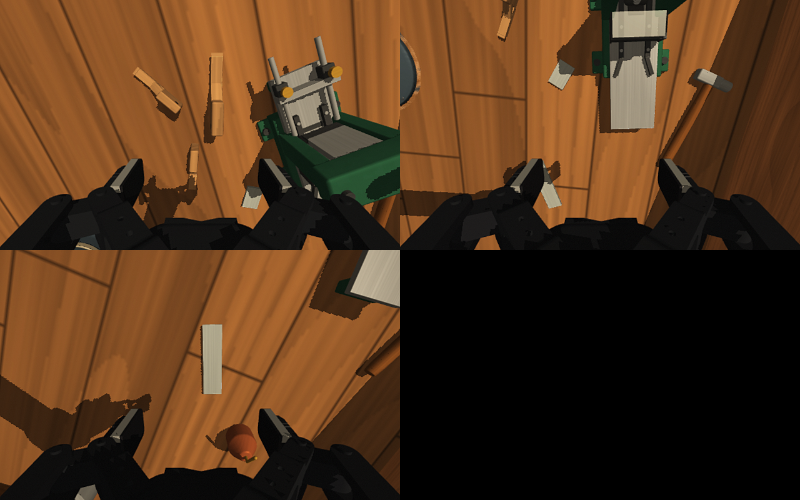

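Wrist views (in the mosaic): stick A at (216,95), bed at (630,95) with the flared rails at (632,60), bar at (212,358). I'll fit poses by casting pixel rays onto the known planes.

```bash
cat >> h.py <<'E'
def plane(f,uv,z):
    uv=np.asarray(uv,float).reshape(-1,2);r=np.c_[(uv[:,0]-f['cx'])/f['fx'],(uv[:,1]-f['cy'])/f['fy'],np.ones(len(uv))]@f['R']
    c=-f['R'].T@f['t'];return c+r*((z-c[2])/r[:,2])[:,None]
def blob(f,mask,seed,z):
    m=cv2.morphologyEx(mask.astype(np.uint8),cv2.MORPH_OPEN,np.ones((3,3)))
    n,l=cv2.connectedComponents(m);i=l[seed[1],seed[0]]
    v,u=np.where(l==i);X=plane(f,np.c_[u,v],z)[:,:2]
    r=cv2.minAreaRect((X*1000).astype(np.float32));b=cv2.boxPoints(r)
    e=[b[1]-b[0],b[2]-b[1]];L=max(e,key=np.linalg.norm);a=np.degrees(np.arctan2(L[1],L[0]))%180
    return X,r,a,(l==i)
E
python3 - <<'E'
import numpy as np,cv2
from h import *
def load(n):
    f=dict(np.load(n));hsv=cv2.cvtColor(f['image'],cv2.COLOR_RGB2HSV);return f,hsv,cloud(f)[...,2]
f,h,z=load('w_bar.npz');X,r,a,_=blob(f,(h[...,1]<70)&(h[...,2]>110),(339,173),.008);print('bar',r,a)
t,h,z=load('top0.npz');X,r,a,_=blob(t,(h[...,1]<70)&(h[...,2]>110),(393,248),.008);print('bar top',r,a)
# bed
f,h,z=load('w_bed.npz');m=(h[...,1]<70)&(h[...,2]>110)
X,r,a,mm=blob(f,m,(368,170),.06);print('bed',r,a,cv2.boxPoints(r).round().tolist())
ys=np.where(mm)
# line fits: left/right edges, bed end, in rows below the flare
v,u=np.where(mm);
L=[];R=[]
for row in range(165,245,2):
    c=u[v==row]
    if len(c)>60:L.append((c.min()-.5,row));R.append((c.max()+.5,row))
B=[]
for col in range(345,385,2):
    B.append((col,v[u==col].max()+.5))
for n,E in(('L',L),('R',R),('end',B)):
    W=plane(f,E,.06)[:,:2].astype(np.float32);vx,vy,x,y=cv2.fitLine(W,cv2.DIST_HUBER,0,.01,.01).ravel();print(n,np.degrees(np.arctan2(vy,vx))%180,x,y)
# stick from top & wrist
f2,h2,z2=load('w_stick.npz')
Wc=cloud(f2)
m=(z2>.045)&(z2<.09);X,r,a,mm=blob(f2,m,(346,170),.064);print('handle top',r,a)
m=(z2>.008);X,r,a,mm=blob(f2,m,(346,150),.064);q=Wc[mm];r=cv2.minAreaRect((q[:,:2]*1000).astype(np.float32));print('stick',r,np.percentile(q[:,2],98))
cv2.imwrite('pics/c2.png',np.hstack([cv2.resize(f2['image'][60:260,290:420,::-1],(390,600),interpolation=2),cv2.resize(f['image'][0:230,290:440,::-1],(391,600),interpolation=2)]))
E
```

```text
bar ((428.3404541015625, -282.89056396484375), (39.513710021972656, 149.217041015625), 23.898351669311523) 113.89834
bar top ((427.9464111328125, -283.96533203125), (41.83448791503906, 149.6358642578125), 23.434276580810547) 113.43428
bed ((625.969970703125, 19.907150268554688), (99.74413299560547, 184.2843780517578), 7.7376298904418945) 97.73764 [[564.0, 104.0], [589.0, -78.0], [688.0, -65.0], [663.0, 118.0]]
L 98.91773 0.5849615 -0.046379946
R 97.51275 0.6824963 -0.03135609
end 6.20447 0.61953175 -0.074073866
handle top ((423.1846008300781, 271.40386962890625), (70.52962493896484, 24.884286880493164), 74.12493133544922) 74.12493
stick ((435.9596862792969, 313.95391845703125), (160.3544464111328, 24.343002319335938), 74.19352722167969) 0.06577184184864328
```

View pics/c2.png

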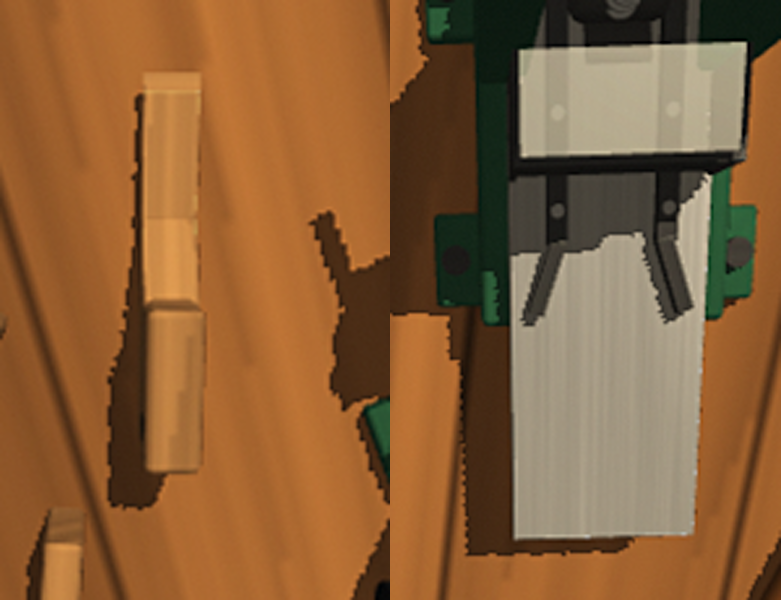

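```bash
python3 - <<'E'
import numpy as np
from h import *
from scipy.optimize import least_squares
f=dict(np.load('w_bed.npz'))
M=np.array([[-50,-185,60],[50,-185,60],[-22,-30,70],[22,-30,70],[-34,-65,70],[34,-65,70]])/1e3
C=np.array([[514,538],[694,535],[567,240],[657,236],[538,324],[672,320]])/2.608+[290,0]
# left/right edge sample pts (bed level)
EL=plane(f,np.array([[511,300],[512,400],[513,480]])/2.608+[290,0],.06)[:,:2]
ER=plane(f,np.array([[704,300],[700,400],[696,480]])/2.608+[290,0],.06)[:,:2]
obs=np.vstack([plane(f,C[i],M[i,2])[:,:2] for i in range(6)])
def res(p):
    c,s=np.cos(p[2]),np.sin(p[2]);R=np.array([[c,-s],[s,c]])
    a=(obs-p[:2])@R-M[:,:2];l=((EL-p[:2])@R)[:,0]+.05;r=((ER-p[:2])@R)[:,0]-.05
    return np.r_[a.ravel(),l,r]*1000
o=least_squares(res,[.6,.11,.12],loss='soft_l1');print(o.x,np.degrees(o.x[2]));print(res(o.x).round(1))
E
```

```text
[0.80159389 0.13129561 0.28621425] 16.398868489793937
[  1.2   5.1  -0.3 -10.8  -1.8   4.6  -2.5  -1.4  -4.6   1.5  -6.2  -8.4
   3.3   2.3   1.6   0.5   0.3  -0.3]
```

```bash
python3 - <<'E'
import numpy as np
from h import *
from scipy.optimize import least_squares
f=dict(np.load('w_bed.npz'))
M=np.array([[-50,-185,60],[50,-185,60],[-22,-30,70],[22,-30,70],[-34,-65,70],[34,-65,70]])/1e3
px=lambda a:(np.array(a)-[390,0])/2.608+[290,0]
C=px([[514,538],[694,535],[567,240],[657,236],[538,324],[672,320]])
EL=plane(f,px([[511,300],[512,400],[513,480]]),.06)[:,:2]
ER=plane(f,px([[704,300],[700,400],[696,480]]),.06)[:,:2]
obs=np.vstack([plane(f,C[i],M[i,2])[:,:2] for i in range(6)])
def res(p):
    c,s=np.cos(p[2]),np.sin(p[2]);R=np.array([[c,-s],[s,c]])
    a=(obs-p[:2])@R-M[:,:2];l=((EL-p[:2])@R)[:,0]+.05;r=((ER-p[:2])@R)[:,0]-.05
    return np.r_[a.ravel(),l,r]*1000
o=least_squares(res,[.6,.11,.12],loss='soft_l1');print(o.x,np.degrees(o.x[2]));print(res(o.x).round(1))
E
```

```text
[0.61328474 0.11075889 0.13972737] 8.005788670657974
[ 0.1  0.8  0.3 -0.5  0.3  1.6  0.4  2.  -2.3 -3.1 -2.8 -3.3  0.8  0.4
  0.2 -0.4  0.  -0. ]
```

```bash
cat >> h.py <<'E'
CO=np.array([.6133,.1108]);CY=np.radians(8.0)
def crop(x,y):  # cropper xy -> world xy
    c,s=np.cos(CY),np.sin(CY);return CO+np.array([c*x-s*y,s*x+c*y])
E
cat > bar.py <<'E'
from plant import robot
import numpy as np
from h import *
P=np.pi;b=[.4282,-.2835];ya=np.radians(113.8)
robot.grip(.68,60)
robot.goto([*b,.10],[P,0,ya]);print('open',robot.sense()['opening'])
print(robot.move_straight([*b,.0125],.08,contact_N=6),robot.sense()['tcp_pos'])
robot.grip(0.0,60);s=robot.sense();print(s['opening'],s['gripper_force'],s['tcp_pos'],s['t']);z0=s['tcp_pos'][2]
robot.move_straight([*b,.2],.2);print('opening',robot.sense()['opening'],robot.sense()['gripper_force'])
p=crop(0,-.113);Y=P/2+CY
robot.goto([*p,.2],[P,0,Y])
robot.move_straight([*p,z0+.068],.12);s=robot.sense();print('pre',s['tcp_pos']-[*p,0],s['wrist_force'])
print(robot.move_straight([*p,z0+.0585],.02,contact_N=3));s=robot.sense();print(s['tcp_pos'][2]-z0,s['wrist_force'])
robot.grip(.68);robot.move_straight([*p,.2],.2)
f=robot.grab_frame('wrist');np.savez('w_pl.npz',**f);cv2.imwrite('pics/w_pl.png',f['image'][:,:,::-1]);print(robot.sense()['t'])
E
python3 bar.py
```

```text
open 0.6809420114407215
False [ 0.42851526 -0.28376316  0.01289915]
0.44042787506093395 59.375290274620056 [ 0.42860521 -0.28366107  0.0133765 ] 7.025
opening 0.44576628249212036 60.27363181114197
pre [ 0.00069181 -0.00020747  0.0822415 ] [-0.29610297  0.64477255 -0.88060875]
True
0.060094656669605326 [-0.79181486  0.67250324  4.33484626]
12.1583
```

View pics/w_pl.png

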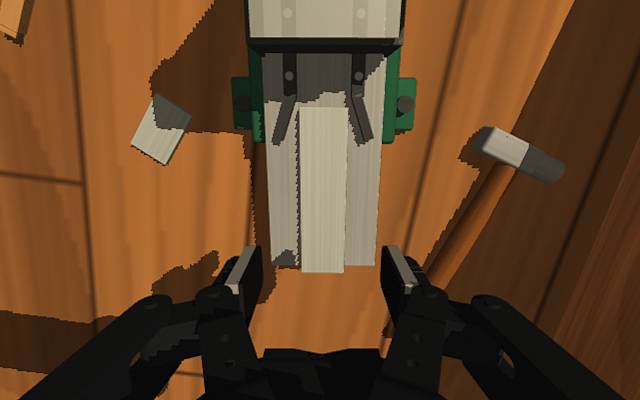

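The bar lies straight, with its front end (301–348,107) between the flares. Its rear edge is at (302–344,272). Next is the stick.

```bash
cat > stick.py <<'E'
from plant import robot
import numpy as np
from h import *
P=np.pi;b=[.4234,.2705];ya=np.radians(74.1);Y=P/2+CY
robot.move_straight([.60,-.0,.28],.3)
robot.goto([.45,.05,.28],[P,0,Y]);robot.grip(.55,120)
robot.goto([*b,.14],[P,0,ya])
print(robot.move_straight([*b,.026],.1,contact_N=8),robot.sense()['tcp_pos'])
robot.grip(0.,120);s=robot.sense();print(s['opening'],s['gripper_force'],s['tcp_pos'],s['t']);np.save('z0.npy',s['tcp_pos'][2])
robot.move_straight([*b,.2],.2)
robot.goto([.45,.0,.25],[P,0,Y])
p=crop(0,-.335)
robot.goto([*p,.16],[P,0,Y]);s=robot.sense()
print(s['tcp_pos'],s['tcp_rot'],s['wrist_force'],s['opening'],s['t'])
for n in('wrist','scene'):
    f=robot.grab_frame(n);np.savez(f'{n}_st.npz',**f);cv2.imwrite(f'pics/{n}_st.png',f['image'][:,:,::-1])
g=f['image'][100:300,180:440,::-1]
cv2.imwrite('pics/st.png',np.vstack([cv2.resize(cv2.imread('pics/wrist_st.png')[:,120:520],(300,300)),np.zeros((0,300,3),np.uint8)]) if 0 else np.hstack([cv2.resize(cv2.imread('pics/wrist_st.png')[:,120:520],(400,400)),cv2.resize(g,(400,400))]))
E
python3 stick.py
```

```text
False [0.42380237 0.27074552 0.0264967 ]
0.264002584284325 117.30298519134521 [0.42383419 0.27082334 0.02674451] 16.1833
[ 0.66048948 -0.21907155  0.16034194] [ 3.14096878e+00 -1.03703856e-03  1.71259883e+00] [ 0.09970633 -0.16530508 -0.93068371] 0.2644984134671075 19.4833
```

View pics/st.png

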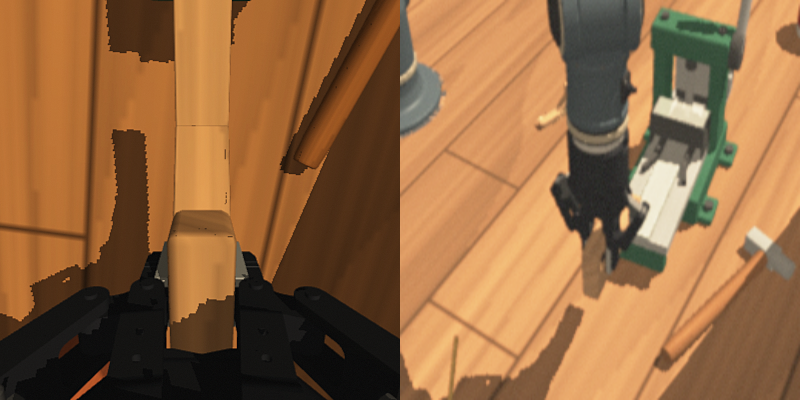

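The stick sits straight in the jaws and the bed is clear. I'll estimate the gauge position from the existing clouds, then feed most of the way while logging the drag.

```bash
cat > feed.py <<'E'
from plant import robot
import numpy as np
from h import *
for n in('top0','w_stick'):
    W=cloud(dict(np.load(n+'.npz'))).reshape(-1,3);d=W[:,:2]-CO;c,s=np.cos(CY),np.sin(CY)
    x=c*d[:,0]+s*d[:,1];y=-s*d[:,0]+c*d[:,1];k=(abs(x)<.035)&(y>.14)&(y<.24)&(W[:,2]>.080)&(W[:,2]<.1)
    print('gauge',n,k.sum(),np.percentile(y[k],[2,10,50,90,98]).round(4))
z=float(np.load('z0.npy'))+.061;fd=np.array([-np.sin(CY),np.cos(CY),0])
def F():
    r=[]
    for _ in range(4): robot.sleep(.02);r.append(robot.sense()['wrist_force'])
    return np.mean(r,0)
def rep(y):
    s=robot.sense();w=F();print(y,'fwd',round(-w@fd,2),w.round(2),'y',round(fd[:2]@(s['tcp_pos'][:2]-CO),4),round(s['tcp_pos'][2]-z,4),round(s['t'],2))
robot.move_straight([*crop(0,-.335),z],.15);rep(-.335)
print(robot.move_straight([*crop(0,-.25),z],.05,contact_N=12));rep(-.25)
for y in(-.21,-.195,-.18,-.16,-.14):
    if robot.move_straight([*crop(0,y),z],.03,contact_N=22): print('STOP')
    rep(y)
f=robot.grab_frame('wrist');np.savez('w_f.npz',**f);cv2.imwrite('pics/w_f.png',f['image'][:,:,::-1])
E
python3 feed.py
```

```text
gauge top0 134 [0.1698 0.1706 0.1762 0.1889 0.2009]
gauge w_stick 1048 [0.1718 0.1733 0.1803 0.1957 0.2032]
-0.335 fwd 0.07 [ 0.06 -0.06 -0.78] y -0.3353 0.0007 20.22
False
-0.25 fwd 0.14 [-0.46 -0.21 -1.07] y -0.2501 0.0 22.13
-0.21 fwd -0.26 [-0.03  0.25 -0.98] y -0.2099 -0.0001 23.68
-0.195 fwd 8.64 [ 0.89 -8.6  -0.22] y -0.1996 0.0013 24.4
-0.18 fwd 4.81 [ 0.59 -4.77 -0.61] y -0.1821 0.0006 25.12
-0.16 fwd 5.19 [ 0.71 -5.14 -0.57] y -0.1621 0.0006 26.0
-0.14 fwd 4.52 [ 0.6  -4.48 -0.74] y -0.142 0.0006 26.88
```

View pics/w_f.png

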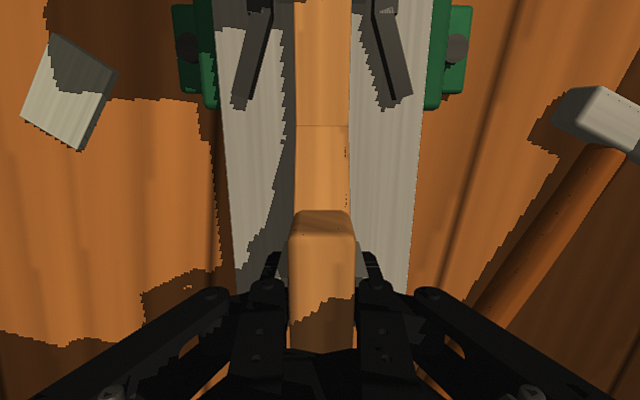

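The stick is seated behind the bar, centred between the rails at (322,100), with about 5 N drag and roughly 2.3 N/mm arm compliance. The gauge should be at about y=0.171. Now a fine-step approach under force watch.

```bash
cat > press.py <<'E'
from plant import robot
import numpy as np
from h import *
z=float(np.load('z0.npy'))+.061;fd=np.array([-np.sin(CY),np.cos(CY),0])
def F(n=4):
    r=[]
    for _ in range(n): robot.sleep(.02);r.append(-robot.sense()['wrist_force']@fd)
    return np.mean(r)
def Yp(): return fd[:2]@(robot.sense()['tcp_pos'][:2]-CO)
robot.move_straight([*crop(0,-.112),z],.03,contact_N=5)
y=-.112;base=[];log=[];hit=0
while y<-.066 and robot.sense()['t']<52:
    st=.0007 if hit==0 else .0003
    y+=st;robot.move_straight([*crop(0,y),z],.01);w=F();a=Yp();log.append((y,a,w))
    b=np.median([l[2] for l in log[:-1] if l[2]<12][-12:]) if hit==0 and len(log)>3 else (b if hit else w)
    if len(log)>4 and w>b+1.3: hit+=1
    elif hit and w<b+.8: hit=0
    if hit and w>b+5.3: break
print('base',b,'final',w,hit,robot.sense()['t'])
for l in log[-28:]:print('%.4f %.4f %.2f'%l)
np.save('y.npy',[y,b])
E
python3 press.py
```

```text
base 5.973318185708702 final 11.636842329239975 10 39.1667
-0.1064 -0.1091 5.82
-0.1057 -0.1084 5.66
-0.1050 -0.1077 5.86
-0.1043 -0.1069 5.68
-0.1036 -0.1063 5.98
-0.1029 -0.1055 6.19
-0.1022 -0.1049 6.16
-0.1015 -0.1041 5.88
-0.1008 -0.1034 6.16
-0.1001 -0.1028 5.96
-0.0994 -0.1021 5.97
-0.0987 -0.1014 6.13
-0.0980 -0.1007 5.87
-0.0973 -0.1000 5.98
-0.0966 -0.0993 5.81
-0.0959 -0.0986 5.82
-0.0952 -0.0979 6.12
-0.0945 -0.0974 6.69
-0.0938 -0.0974 7.86
-0.0935 -0.0974 8.04
-0.0932 -0.0973 8.17
-0.0929 -0.0973 8.56
-0.0926 -0.0973 8.76
-0.0923 -0.0973 9.52
-0.0920 -0.0973 10.14
-0.0917 -0.0972 10.35
-0.0914 -0.0972 11.27
-0.0911 -0.0972 11.64
```

```bash
cat > fin.py <<'E'
from plant import robot
import numpy as np
from h import *
P=np.pi;Y=P/2+CY;y,b=np.load('y.npy');z0=float(np.load('z0.npy'));z=z0+.061;fd=np.array([-np.sin(CY),np.cos(CY),0])
for k in range(6):
    robot.sleep(.25);print(round(-robot.sense()['wrist_force']@fd-b,2),end=' ')
robot.move_straight([*crop(0,y-.03),z],.03);print('back',-robot.sense()['wrist_force']@fd)
robot.move_straight([*crop(0,-.335),z],.1)
robot.move_straight([*crop(0,-.335),.16],.15)
q=[.45,-.25]
robot.goto([*q,.14],[P,0,Y])
robot.move_straight([*q,z0+.006],.1)
print(robot.move_straight([*q,z0-.002],.015,contact_N=2.5),robot.sense()['tcp_pos'][2]-z0)
robot.grip(.55);robot.move_straight([*q,.2],.15);robot.goto([.42,-.25,.32],[P,0,Y])
for n in('scene','top'):
    f=robot.grab_frame(n);np.savez(f'{n}_e.npz',**f);cv2.imwrite(f'pics/{n}_e.png',f['image'][:,:,::-1])
print(robot.sense()['t'])
im=cv2.imread('pics/scene_e.png');tp=cv2.imread('pics/top_e.png')
cv2.imwrite('pics/end.png',np.hstack([cv2.resize(im[90:330,170:470],(400,320)),cv2.resize(tp[130:330,160:410],(400,320))]))
E
python3 fin.py
```

```text
5.24 5.89 5.8 5.46 5.35 5.56 back -0.240357725420108
True 1.9584917154695514e-05
49.6
```

View pics/end.png

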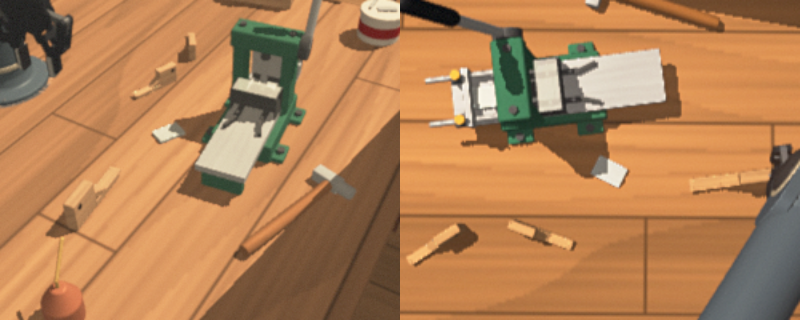

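The end views show the stick standing upright on the bench at (90,200). The bed is empty in front of the guard, the bar is home inside, and the gauge, offcut, hammer, oiler and spare sticks are where they were. I'm handing in the job.

```bash
python3 -c "
from plant import robot
print(robot.close_job())"
```

```text
the job is handed in; nothing more can be done
None
```

The job is handed in at about 50 s: the bar was fed against the back gauge and held about 1.5 s at roughly 5.5 N beyond the drag with no sign of slip, and the push stick is back on the bench with nothing else visibly moved.

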